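Shut the battery box's roof vent with the hook pole

TASK

Close the open roof vent flap of the steel battery box with the hook pole, keeping the robot's hand off the box and flap. Draw the pole out from under the riser by its front grip, lay it down flat on the open bench with its rear handle clear of the riser and let go, then take it by its rear handle, put the hook sideways through the flap's ring and, without letting the flap slam, pull it fully shut with the hook still in the ring. Finally unhook and lay the pole flat on the bench, not touching the box; leave the other things where they are.

Things in the scene. Friction and masses are not known exactly. Their poses are not given: they have to be found in the camera images.
- box: Grey steel battery box fixed to the bench, 215 mm deep (x), 210 mm wide (y), 190 mm high. Origin on the bench straight below the flap's hinge, mid-width; its own -x is its front, towards the robot: front face 105 mm before the origin, back face 110 mm behind it. Stands at a varying position and yaw.
- flap (a joint): Hinge of the aluminium roof flap, rad: 0 = shut (flat on the roof), grows to 1.6 as its front edge swings up and back; starts open at 0.75 to 1.5. The hinge is stiff: the flap (200 g) stays where it is left; about 1 to 2.5 N at the ring moves it.
- flap_hinge (a point): Middle of the flap's hinge line, 192.5 mm above the box's origin; axes are the box's, hinge axis along y. The flap reaches 105 mm from it towards the free edge and is 150 mm wide.
- ring (a point): Centre of the steel ring eye on the middle of the flap's free edge, in line with the flap, 130 mm from the hinge (up high when open, sticking out 47 mm before the box's front when shut). Hole 32 mm across, 7 mm thick bar, 46 mm outside. The ring's hole runs along the hinge line (y of the flap). Axes are the flap's: x from the ring's centre to the hinge, z off the flap's outer face (up when shut).
- pole: Hook pole, 170 to 290 g, 200 mm long, with a dark 12 mm round steel shaft along its x, 17 mm above its origin. Origin: under mid-length, on the bench as it lies. Wooden blocks 34 mm tall carry it level: rear handle and front grip. It starts lying under the riser with its rear half hidden, front end poking out.
- pole_handle (a point): Centre of the pole's wooden rear handle (70 mm long, 24 mm wide, 34 mm tall), at x = -65, y = 0, z = 17 mm in the pole's frame; axes are the pole's.
- pole_foregrip (a point): Centre of the pole's wooden front grip (30 mm long, 22 mm wide, 34 mm tall), at x = 50, y = 0, z = 17 mm in the pole's frame; pokes out of the riser at the start.
- pole_hook (a point): Point halfway along the hook: at the pole's front end an 8 mm round arm sticks out square to the shaft, along the pole's +y, 45 mm long from the shaft's axis, ending in a 12 mm ball. The point is at x = 96, y = 25, z = 17 mm in the pole's frame. The hook counts as through the ring when the ring sits on the arm between shaft and ball, this point within 18 mm of the ring's centre along the hole and the arm inside the hole.
- riser: Low wooden bench riser fixed to the bench, 340 mm (x) by 200 mm (y), top 60 mm high, board 12 mm thick, 48 mm clear beneath, end legs 14 mm thick, open at its two long sides; bottles and a carton up to 130 mm tall stand on the +y half of its top. Origin on the bench under its centre. Two bars lie under it side by side about 120 mm apart, along its y; their front ends poke about 100 mm out of its -y side. Which is which varies.
- prybar: Bystander: pry bar with the same steel shaft, wooden grips and 200 mm length as the pole, but a flat 22 mm chisel end and no side hook. Lies under the riser beside the pole; leave it.
- oil: Bystander: grey oil bottle, 72 mm across, 170 mm tall, origin under its base.
- jar: Bystander: jar, 76 mm across, 100 mm tall, origin under its base.

How it is judged:
By the outcome, as a careful person would: the job done as asked, in the order asked, and still so for the second after the job is handed in, with the robot touching nothing.
It also fails if it takes over 72 s, if anything falls off the work surface, if the arm or the gripper's body presses on something with over 40 N, if the wrist force passes 120 N, or if a joint passes its speed limit or range.

ROBOT

A 7-joint arm with a two-finger parallel gripper is mounted at the origin on the work surface. World frame = base frame: x ahead of the robot, y to its left, z up, the work surface at z = 0. Lengths are in m, angles in rad, forces in N, time in s.
With the tool pointing down it reaches from about 0.4 to 0.85 m from the base axis. Payload 10.4 kg.
Tool frame: the origin (TCP) lies on the centre line of the jaws, within the pads' length; the fingertips stand 14 mm ahead of it and the grasp point (between the pads) lies 5 mm behind it (manip.tip_reach is the distance from the TCP to the fingertips, in m); z points along the fingers, y is the line along which they close (so a half turn about z gives the same grasp; the last joint's range is limited). The gripper opens to 85 mm and grips with 20 to 120 N. Pads are 22 mm wide; open, the fingers measure 114 mm over their backs; the gripper's body (76 mm by 85 mm) begins 54 mm behind the grasp point. The pads swing forward as they close: fully open they stand 13 mm farther back than shut.
Start: joints at [-0.023, 0.332, -0.065, 1.46, 0.022, 1.35, -0.088], TCP at [0.625, 0, 0.245] pointing down, gripper open.
Joint ranges: [-2.6, 2.6], [-0.5, 2.12], [-1.47, 1.34], [0.16, 2.42], [-1.27, 4.41], [0.06, 2.06], [-2.6, 2.6]. Speed limits (rad/s): [2.22, 2.22, 2.79, 2.79, 3.14, 3.14, 3.14].

INTERFACE

Orientations are given as a unit quaternion [x, y, z, w].
In Python, from workcell import manip gives the robot as it stands.
- The arm moves only by the shell command python3 -m pendant 'ROWS' [FORCE]. ROWS is JSON, a list of rows, each a list of 7 numbers: the shift along the tool's x, y, z in units of 50 mm (1.0 is 50 mm), then the turn, a rotation vector about the tool's x, y, z in units of 8 degrees (1.0 is 8 degrees), then the opening, from -1 (shut) to 1 (fully open), so that 0 is half open. In form: [[dx, dy, dz, ax, ay, az, jaw], ...]. A call has exactly 10 rows; each row is the pose to reach, as a shift and turn from the pose commanded when the call began, along the tool's axes at that moment; what a row does not reach only later rows make up. A row lasts 1/8 s, in which the tool goes at most 62.5 mm and 10.7 degrees, less where a joint would pass 70% of its speed; a pose out of reach is approached as far as the arm can. A call with a gripper value outside its range is refused whole. The fingers move at their own pace and stop on an object; FORCE is the grip in N (left out, the last holds). Time passes only in rows, so rows that repeat a pose let the fingers close, or fill a call up. It gives the time, the measured TCP pose, the force, the opening and the grip force at its end, in the units of the state.
- manip.get_obs(): the state, without advancing time (a new reading comes with each control period).
- manip.camera(name): name is "scene" or "side" or "wrist"; returns (picture, depth): 400x640x3 uint8, red, green, blue; 400x640 float32, m along the optical axis (not along the pixel's ray), 0 where there is no reading.
- manip.get_calibration(name): a dict with "fx", "fy", "cx", "cy" (pixels), "xyz" and "orientation" of the camera in the world. Camera axes: x right, y up, looking along -z (the intrinsics and any distortion apply to the point x, -y, -z); pixel columns grow to the right and rows downward; lengths in m; the calibration is good to about 2 mm. A picture is of the moment at which its call begins: read the wrist's pose just before it. get_calibration takes no time and is no camera call; for the wrist camera it gives the pose at the moment of the call.
- manip.hand_in(): hands the job in; it is judged then, once.
Trained networks look in the newest picture that a camera, given by its name, has taken for a name from the list of things; names that differ only in an ending like _2 or _b are one class to them, and where a whole thing is asked for, a point or a joint stands for the part that bears it (a point fixed in the world has none). Each returns a list of dicts, best first, with "p" (0 to 1); they miss things now and then, are a little off and sometimes report something else, mostly with a low value. They report only what shows in the picture. A call takes as long as a camera call.
- manip.find_in(thing, camera): "box" ([left, top, right, bottom] in pixels, round what is visible of it).
- manip.trace(thing, camera): "pixels" (400x640 bool, what is visible of it) and "box" ([left, top, right, bottom] in pixels, round what is visible of it).
- manip.tip_of(thing, camera): "pixel" ([column, row] in pixels: a listed point, or the origin of a listed thing).
The state is a dict: "clock": time; "joint_pos": joint angles; "joint_velocities": joint speeds; "tau": joint torques, N m; "position": TCP position; "ee_rot": TCP orientation; "ft_force": force on the tool from outside, world axes, zero at the start; "torque": the same for the moment, N m; "grip_width": opening from 0.0 (shut) to 1.0 (fully open); "grasp_force": force on a finger pad.
Only numpy, scipy, OpenCV 4.12 (cv2) and the standard library are available. Lean on these libraries where they do the work, as an engineer would, in place of code of your own. Each camera call takes 0.05 s, during which the arm holds its last target. There are 200 camera calls.

## Working session

There is one attempt and no reset: what is moved stays moved. The work goes in short steps, Python scripts to look and compute and a shell command to move; the robot and the scene stay as the last step left them, time stands still between calls to the robot, and variables do not carry over. Pictures are saved under pics/ and viewed, at most 10 in all, crops included, and the job is handed in when it is done.

```bash
mkdir -p pics; ls
cat > h.py <<'E'
import numpy as np, cv2
from scipy.spatial.transform import Rotation as R
from workcell import manip
def w(px,d,c):
    k=manip.get_calibration(c) if isinstance(c,str) else c
    p=np.array([(px[0]-k["cx"])/k["fx"]*d,-(px[1]-k["cy"])/k["fy"]*d,-d])
    return R.from_quat(k["orientation"]).apply(p)+np.array(k["xyz"])
def cloud(mask,dep,k):
    v,u=np.nonzero(mask&(dep>0)); d=dep[v,u]
    p=np.stack([(u-k["cx"])/k["fx"]*d,-(v-k["cy"])/k["fy"]*d,-d],1)
    return R.from_quat(k["orientation"]).apply(p)+np.array(k["xyz"])
def proj(P,k):
    p=R.from_quat(k["orientation"]).inv().apply(np.array(P)-np.array(k["xyz"]))
    return [k["cx"]-k["fx"]*p[0]/p[2],k["cy"]+k["fy"]*p[1]/p[2]]
E
python3 - <<'E'
from h import *
for c in ["scene","side"]:
    im,d=manip.camera(c); cv2.imwrite(f"pics/{c}0.png",im[:,:,::-1]); k=manip.get_calibration(c); print(c,k)
    np.savez(f"{c}0.npz",im=im,d=d)
    for t in ["pole_hook","pole_foregrip","ring","flap_hinge","riser","prybar","oil","jar","pole"]:
        for r in manip.tip_of(t,c)[:2]:
            u,v=r["pixel"]; dd=d[int(np.clip(v,0,399)),int(np.clip(u,0,639))]
            print(t,round(r["p"],2),np.round([u,v]),np.round(w((u,v),dd,k),3))
E
```

```text
pics
scene {'fx': 473.9217462831248, 'fy': 473.9217462831248, 'cx': 320.3430412663745, 'cy': 192.63960485493553, 'xyz': array([1.17409966, 0.37199904, 1.19426169]), 'orientation': array([0.13242145, 0.24540732, 0.85654138, 0.43425415])}
pole_hook 0.82 [418. 215.] [0.446 0.213 0.   ]
pole_hook 0.4 [437. 220.] [0.447 0.268 0.032]
pole_foregrip 0.87 [435. 220.] [0.449 0.264 0.031]
ring 0.69 [285. 138.] [ 0.645 -0.102  0.321]
flap_hinge 0.87 [270. 179.] [ 0.699 -0.114  0.199]
riser 0.87 [482. 268.] [0.52  0.433 0.059]
prybar 0.64 [441. 266.] [0.579 0.344 0.062]
oil 0.59 [213. 138.] [ 0.609 -0.431  0.038]
pole 0.64 [450. 230.] [0.436 0.313 0.003]
pole 0.34 [286. 137.] [ 0.449 -0.27   0.005]
side {'fx': 495.3512975419254, 'fy': 495.3512975419254, 'cx': 324.4272025538478, 'cy': 197.82747311895824, 'xyz': array([0.19066223, 0.94622563, 1.19787503]), 'orientation': array([-0.07188747,  0.37766253,  0.90590984, -0.17756848])}
pole_hook 0.78 [327. 304.] [0.472 0.218 0.003]
pole_foregrip 0.81 [333. 320.] [0.432 0.279 0.037]
pole_foregrip 0.33 [252. 246.] [0.748 0.139 0.044]
ring 0.64 [322. 138.] [ 0.637 -0.14   0.284]
flap_hinge 0.87 [298. 162.] [ 0.704 -0.114  0.19 ]
flap_hinge 0.61 [324. 337.] [0.429 0.348 0.062]
riser 0.88 [287. 368.] [0.481 0.46  0.063]
prybar 0.19 [286. 369.] [0.484 0.461 0.059]
oil 0.73 [365. 150.] [ 0.581 -0.426  0.039]
jar 0.65 [252. 246.] [0.748 0.139 0.041]
pole 0.49 [327. 340.] [0.419 0.353 0.062]
```

```bash
python3 -c "
from workcell import manip;o=manip.get_obs()
print(o)"
```

```text
{'clock': 1.0, 'joint_pos': array([-0.02263131,  0.33218772, -0.06470723,  1.46009166,  0.02159015,
        1.34989588, -0.08847039]), 'joint_velocities': array([-0.00051574,  0.00059605, -0.0010491 ,  0.00187553, -0.0002265 ,
        0.00129032, -0.00049792]), 'tau': array([-1.29102078e-03, -6.25231719e+01,  4.76787100e-02, -3.91822851e+01,
        1.63466530e-02,  1.72800432e-03,  6.32031720e-05]), 'position': array([6.25024410e-01, 4.52879967e-05, 2.45349200e-01]), 'ee_rot': array([7.07082502e-01, 7.07131058e-01, 5.04579130e-05, 2.74520543e-05]), 'ft_force': array([-0.12648703,  0.40646393, -0.0286038 ]), 'torque': array([0.01811765, 0.00520884, 0.01148177]), 'grasp_force': 0.0, 'grip_width': 0.9997640393208644}
```

View pics/scene0.png

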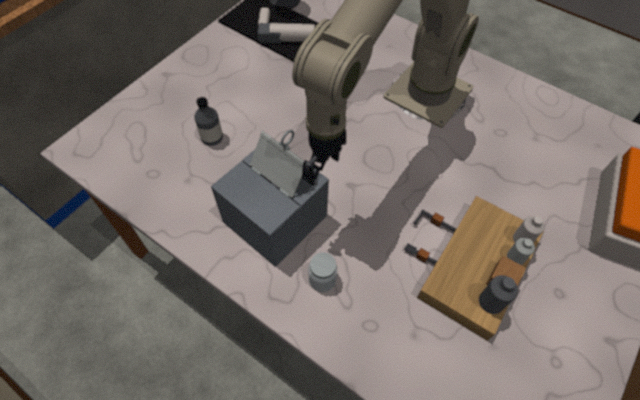

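View pics/side0.png

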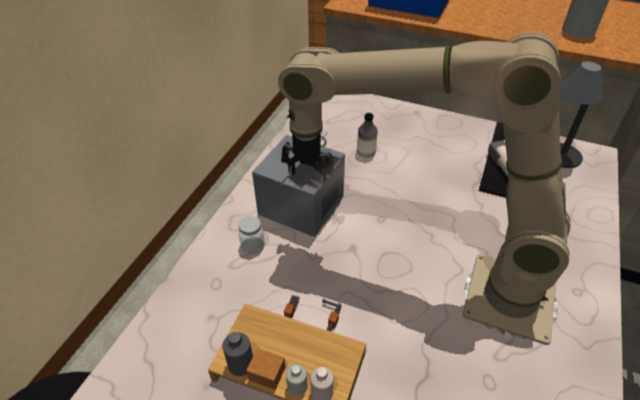

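Scene view: hook bar at about (418-455, 213-230) is the pole, with the prybar nearer (405-435, 245-262). The box is at (215-325, 140-260) with its flap up and the ring at (288,138). The jar is at (322,268), the oil bottle at (208,122), and the riser is right of centre. The side view agrees: hook at (330,303), chisel end at (292,298).

Run:
```python
from h import *
for c in ["scene","side"]:
    manip.camera(c); z=np.load(f"{c}0.npz"); d=z["d"]; k=manip.get_calibration(c)
    for t in ["box","flap","pole","prybar","riser","oil","jar"]:
        for r in manip.trace(t,c)[:1]:
            m=cv2.erode(r["pixels"].astype(np.uint8),np.ones((2,2)))>0
            P=cloud(m,d,k)
            print(c,t,round(r["p"],2),len(P),r["box"], "lo",np.round(np.percentile(P,3,0),3),"hi",np.round(np.percentile(P,97,0),3))
            if t in("pole","prybar"):
                Q=P[(P[:,2]>0.01)&(P[:,2]<.045)];print("  bar med",np.round(np.median(Q,0),3)); l=cv2.fitLine(Q[:,:2].astype(np.float32),cv2.DIST_HUBER,0,.01,.01).ravel();print(l)
            if t in("box","riser"):
                h={"box":.19,"riser":.06}[t]; Q=P[abs(P[:,2]-h)<.006]; 
                print("  top rect",len(Q),cv2.minAreaRect(Q[:,:2].astype(np.float32)*1000))
            if t=="box":
                # front (-x)/side faces
                Q=P[(P[:,2]>.02)&(P[:,2]<.17)]; print("  side rect",len(Q),cv2.minAreaRect(Q[:,:2].astype(np.float32)*1000))
            if t=="flap":
                Q=P[(P[:,2]>.2)]; c0=np.median(Q,0); Q=Q[np.linalg.norm(Q-c0,axis=1)<.1]; c0=Q.mean(0); n=np.linalg.svd(Q-c0)[2][2]; n*=np.sign(n[0]); print("  flap c",c0,"n",n, "angle",np.arctan2(np.hypot(n[0],n[1]),-n[2]))
```

```text
scene box 0.61 8924 [208.7, 129.8, 328.9, 267.4] lo [ 0.618 -0.206  0.021] hi [ 0.815 -0.001  0.278]
  top rect 3483 ((703.5924072265625, -110.1353759765625), (209.16445922851562, 214.19827270507812), 84.95738983154297)
  side rect 2874 ((703.7064208984375, -109.05147552490234), (210.7920379638672, 216.7716522216797), 85.48829650878906)
scene flap 0.81 1961 [249.0, 131.7, 300.5, 198.0] lo [ 0.625 -0.178  0.2  ] hi [ 0.699 -0.04   0.292]
  flap c [ 0.6703396  -0.10668778  0.24561434] n [ 0.84356254 -0.07370053  0.53194969] angle 2.131697720039544
scene pole 0.61 185 [414.4, 209.9, 454.5, 232.2] lo [0.434 0.224 0.008] hi [0.45  0.315 0.039]
  bar med [0.442 0.268 0.025]
[ 0.03023981 -0.99954265  0.44207764  0.2541707 ]
scene prybar 0.59 217 [406.2, 242.4, 433.2, 263.5] lo [0.553 0.243 0.011] hi [0.572 0.321 0.038]
  bar med [0.564 0.284 0.024]
[ 0.03310012 -0.99945205  0.5639865   0.2808563 ]
scene riser 0.77 9886 [419.9, 196.6, 545.2, 342.5] lo [0.346 0.338 0.025] hi [0.664 0.52  0.168]
  top rect 6466 ((494.6824951171875, 428.8299255371094), (341.61798095703125, 197.86380004882812), 
[... 714 characters left out ...]
425 0.222 0.008] hi [0.476 0.297 0.04 ]
  bar med [0.434 0.267 0.026]
[ 0.0748887  -0.9971919   0.43369743  0.26499224]
side prybar 0.72 176 [287.4, 293.5, 300.4, 319.4] lo [0.546 0.242 0.004] hi [0.566 0.304 0.038]
  bar med [0.555 0.283 0.026]
[ 0.08596236 -0.9962984   0.55499333  0.278501  ]
side riser 0.72 9957 [208.9, 305.2, 362.1, 400.0] lo [0.33  0.338 0.057] hi [0.646 0.526 0.17 ]
  top rect 6209 ((490.952880859375, 429.1067810058594), (338.5010070800781, 201.35105895996094), 2.2433276176452637)
side oil 0.98 609 [353.3, 112.9, 378.0, 158.2] lo [ 0.555 -0.459  0.014] hi [ 0.612 -0.422  0.17 ]
side jar 0.74 772 [238.7, 216.0, 268.2, 253.7] lo [0.733 0.088 0.009] hi [0.792 0.144 0.105]
```

```bash
python3 -m pendant '[[1,-0.5,0,0,0,0,1],[2,-1.2,0.2,0,0,0,1],[3,-2,0.5,0,0,0,1],[4,-2.8,0.8,0,0,-0.1,1],[5,-3.5,0.9,0,0,-0.25,1],[5.28,-3.7,0.9,0,0,-0.25,1],[5.28,-3.7,0.9,0,0,-0.25,1],[5.28,-3.7,0.9,0,0,-0.25,1],[5.28,-3.7,0.9,0,0,-0.25,1],[5.28,-3.7,0.9,0,0,-0.25,1]]' 60
python3 - <<'E'
from h import *
k=manip.get_calibration("wrist"); im,d=manip.camera("wrist"); cv2.imwrite("pics/w1.png",im[:,:,::-1])
for t in ["pole_hook","pole_foregrip","prybar"]:
    for r in manip.tip_of(t,"wrist")[:2]:
        u,v=r["pixel"]; print(t,round(r["p"],2),np.round([u,v]),np.round(w((u,v),d[int(np.clip(v,0,399)),int(np.clip(u,0,639))],k),3))
for r in manip.trace("pole","wrist")[:1]:
    P=cloud(r["pixels"],d,k); Q=P[(P[:,2]>.028)&(P[:,2]<.042)]; print(r["p"],len(Q),Q.min(0),Q.max(0)); print(cv2.minAreaRect(Q[:,:2].astype(np.float32)*1000))
E
```

```text
clock: 3.05
position: [0.4406, 0.2632, 0.2003]
ee_rot: [0.695, 0.719, 0.0, 0.0]
ft_force: [1.0, 0.7, 0.1]
grip_width: 1.001
grasp_force: 0.0
pole_hook 0.93 [340. 219.] [0.462 0.223 0.023]
pole_foregrip 0.85 [321. 181.] [0.438 0.334 0.33 ]
prybar 0.96 [431. 117.] [0.536 0.338 0.062]
0.7 549 [0.42763151 0.25269832 0.02834334] [0.4489737  0.28214764 0.03699739]
((438.16815185546875, 267.5404357910156), (20.642196655273438, 29.49007225036621), 2.1988658905029297)
```

View pics/w1.png

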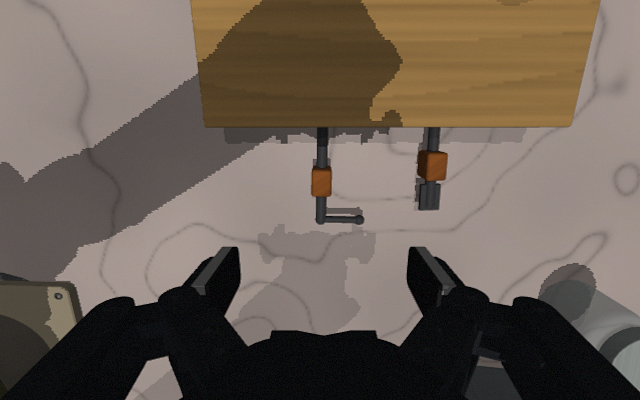

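The wrist view shows the hook at (340,219), the foregrip at (321,181), and the prybar at (431,165). The foregrip works out at (0.438, 0.2675). Next is descend and grip.

```bash
python3 -m pendant '[[0.08,-0.05,0.9,0,0,0,1],[0.08,-0.05,1.8,0,0,0,1],[0.08,-0.05,2.7,0,0,0,1],[0.08,-0.05,3.3,0,0,0,1],[0.08,-0.05,3.6,0,0,0,1],[0.08,-0.05,3.6,0,0,0,0],[0.08,-0.05,3.6,0,0,0,-1],[0.08,-0.05,3.6,0,0,0,-1],[0.08,-0.05,3.6,0,0,0,-1],[0.08,-0.05,3.6,0,0,0,-1]]' 60
```

```text
clock: 4.55
position: [0.4383, 0.2684, 0.0215]
ee_rot: [0.695, 0.719, 0.001, 0.0]
ft_force: [-0.0, -1.0, 6.9]
grip_width: 0.246
grasp_force: 59.9
```

```bash
python3 -m pendant '[[-0.2,0,-0.04,0,0,0,-1],[-0.6,0,-0.06,0,0,0,-1],[-1.0,0,-0.06,0,0,0,-1],[-1.4,0,-0.06,0,0,0,-1],[-1.8,0,-0.06,0,0,0,-1],[-2.2,0,-0.06,0,0,0,-1],[-2.6,0,-0.06,0,0,0,-1],[-2.9,0,-0.06,0,0,0,-1],[-3.1,0,-0.06,0,0,0,-1],[-3.1,0,-0.06,0,0,0,-1]]'
```

```text
clock: 5.8
position: [0.4428, 0.1124, 0.0233]
ee_rot: [0.695, 0.719, -0.0, 0.0]
ft_force: [1.1, 0.1, -1.6]
grip_width: 0.247
grasp_force: 58.8
```

```bash
python3 -m pendant '[[0,0.1,-0.4,0,0,0,-1],[0,0.3,-0.6,0,0,-1.3,-1],[0,0.7,-0.6,0,0,-2.6,-1],[0,1.1,-0.6,0,0,-3.9,-1],[0,1.5,-0.6,0,0,-5.2,-1],[0,1.9,-0.6,0,0,-6.5,-1],[-0.05,2.3,-0.6,0,0,-7.8,-1],[-0.05,2.7,-0.6,0,0,-9.1,-1],[-0.05,3.0,-0.6,0,0,-10.4,-1],[-0.05,3.14,-0.6,0,0,-11,-1]]'
python3 - <<'E'
from h import *
o=manip.get_obs(); print(o["joint_pos"].round(3))
c="side";im,d=manip.camera(c); cv2.imwrite("pics/s2.png",im[:,:,::-1]); k=manip.get_calibration(c)
for r in manip.trace("pole",c)[:1]:
    P=cloud(r["pixels"],d,k); print(r["p"],len(P),np.percentile(P,[2,50,98],0).round(3))
    hd=P[P[:,0]<.53]; print(np.percentile(hd,[2,50,98],0).round(3))
E
```

```text
clock: 7.05
position: [0.6005, 0.117, 0.0531]
ee_rot: [-0.002, 1.0, 0.0, 0.0]
ft_force: [-0.4, 0.6, -2.3]
grip_width: 0.248
grasp_force: 59.1
[ 0.044  0.508 -0.393  1.675  0.222  1.002  1.151]
0.63 521 [[ 0.45   0.074 -0.   ]
 [ 0.505  0.122  0.056]
 [ 0.672  0.163  0.07 ]]
[[0.45  0.104 0.002]
 [0.485 0.126 0.062]
 [0.525 0.132 0.07 ]]
```

View pics/s2.png

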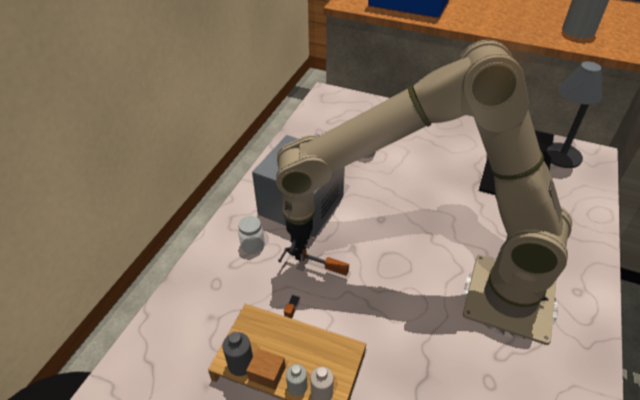

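The side view shows the pole held level by its foregrip. The handle is at (337,266), well clear of the riser, and the hook end is at (284,258). Next I lay it down, release, rise and shift back over the handle.

```bash
python3 -m pendant '[[0,0,0.25,0,0,0,-1],[0,0,0.45,0,0,0,-1],[0,0,0.6,0,0,0,-1],[0,0,0.63,0,0,0,-1],[0,0,0.63,0,0,0,-0.3],[0,0,0.63,0,0,0,0.5],[0,0,0.63,0,0,0,1],[0,0,0.63,0,0,0,1],[0,0,0,0,0,0,1],[0,0,-0.6,0,0,0,1]]'
python3 -m pendant '[[0,0,-0.8,0,0,0,1],[0.5,0,-1.2,0,0,0,1],[1.2,0,-1.5,0,0,0,1],[2,0,-1.5,0,0,0,1],[2.3,0,-1.5,0,0,0,1],[2.4,0,-1.5,0,0,0,1],[2.4,0,-1.5,0,0,0,1],[2.4,0,-1.5,0,0,0,1],[2.4,0,-1.5,0,0,0,1],[2.4,0,-1.5,0,0,0,1]]' 110
python3 - <<'E'
from h import *
o=manip.get_obs(); print(o["joint_pos"].round(4),o["ft_force"])
c="wrist";k=manip.get_calibration(c);im,d=manip.camera(c); cv2.imwrite("pics/w2.png",im[:,:,::-1])
for t in ["pole_hook","pole_foregrip","pole_handle","pole"]:
    for r in manip.tip_of(t,c)[:1]:
        u,v=r["pixel"]; print(t,round(r["p"],2),np.round([u,v]),np.round(w((u,v),d[int(np.clip(v,0,399)),int(np.clip(u,0,639))],k),3))
c="scene";k=manip.get_calibration(c);im,d=manip.camera(c)
for r in manip.trace("pole",c)[:1]:
    P=cloud(r["pixels"],d,k); Q=P[(P[:,2]>.025)&(P[:,2]<.045)]; print(r["p"],len(Q),Q.min(0),Q.max(0));print(cv2.minAreaRect(Q[:,:2].astype(np.float32)*1000))
E
```

```text
clock: 8.4
position: [0.5996, 0.116, 0.084]
ee_rot: [-0.0, 1.0, 0.0, -0.0]
ft_force: [0.1, 0.1, 0.5]
grip_width: 0.995
grasp_force: 0.0
clock: 9.65
position: [0.48, 0.116, 0.1582]
ee_rot: [0.0, 1.0, 0.0, -0.0]
ft_force: [0.4, -0.4, -0.7]
grip_width: 0.999
grasp_force: 0.0
[ 0.1044  0.1474 -0.4646  1.8898  0.0729  1.121   1.1832] [ 0.38173105 -0.44007833 -0.74739757]
pole_hook 0.72 [345. 335.] [0.47  0.122 0.219]
pole_foregrip 0.75 [324. 299.] [0.589 0.116 0.035]
pole_handle 0.8 [326. 200.] [0.481 0.118 0.036]
pole 0.61 [321. 252.] [0.541 0.114 0.023]
0.72 328 [0.44951493 0.10436572 0.02501605] [0.64954772 0.16078074 0.04054299]
((552.1671752929688, 120.0772705078125), (204.05178833007812, 49.93714904785156), 9.343643188476562)
```

View pics/w2.png

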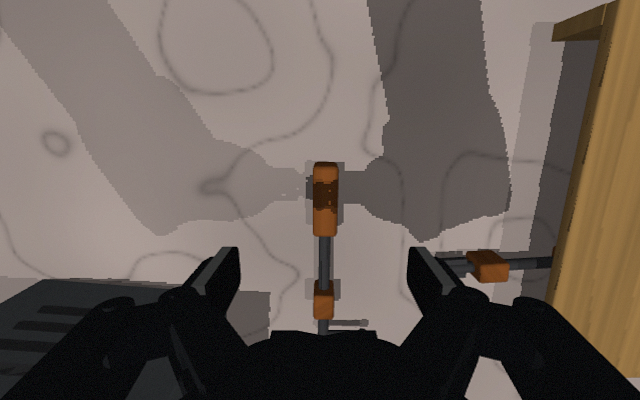

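The pole lies flat and released. The handle is at (326,200), or (0.481, 0.117), and it is well clear of the riser. Now I grip the handle. I'll also fit a kinematic model to check reach.

```bash
python3 -m pendant '[[-0.16,0.02,0.8,0,0,0,1],[-0.16,0.02,1.6,0,0,0,1],[-0.16,0.02,2.3,0,0,0,1],[-0.16,0.02,2.65,0,0,0,1],[-0.16,0.02,2.74,0,0,0,1],[-0.16,0.02,2.74,0,0,0,0],[-0.16,0.02,2.74,0,0,0,-1],[-0.16,0.02,2.74,0,0,0,-1],[-0.16,0.02,2.74,0,0,0,-1],[-0.16,0.02,2.74,0,0,0,-1]]' 110
cat > kin.py <<'E'
from h import *
from scipy.optimize import least_squares
def fk(q,p):
    h,L1,L2,L3,a=p; T=np.array([0,0,h]); r=R.identity()
    for i,(ax,off) in enumerate(zip("zyzyzyz",[[0,0,0],[a,0,L1],[0,0,0],[-a,0,L2],[0,0,0],[0,0,L3],[0,0,0]])):
        r=r*R.from_euler(ax,q[i]); T=T+r.apply(off)
    return T,r
D=[([-0.0226,.3322,-.0647,1.4601,.0216,1.3499,-.0885],[.625,0,.2453],[.7071,.7071,0,0]),
([.044,.508,-.393,1.675,.222,1.002,1.151],[.6005,.117,.0531],[-.002,1,0,0]),
([.1044,.1474,-.4646,1.8898,.0729,1.121,1.1832],[.48,.116,.1582],[0,1,0,0])]
o=manip.get_obs(); D.append((o["joint_pos"],o["position"],o["ee_rot"]))
f=least_squares(lambda p:np.concatenate([fk(q,p)[0]-x for q,x,_ in D]),[.3,.42,.4,.25,0])
E
python3 - <<'E'
from kin import *
print(f.x.round(4),f.fun.round(4))
for q,x,e in D: print((R.from_quat(e).inv()*fk(q,f.x)[1]).as_rotvec().round(3), np.round(q,3))
E
```

```text
clock: 11.25
position: [0.4884, 0.1171, 0.0223]
ee_rot: [0.0, 1.0, -0.0, 0.001]
ft_force: [-2.7, -0.5, 8.5]
grip_width: 0.267
grasp_force: 108.4
[-1.321617e+02  7.750000e-01  1.740000e-02 -1.314362e+02  2.399000e-01] [-0.0872 -0.0093 -0.0861  0.0541  0.0327 -0.0303  0.0129 -0.0879  0.0556
 -0.0021 -0.1258  0.0608]
[-0.    -0.    -1.571] [-0.023  0.332 -0.065  1.46   0.022  1.35  -0.088]
[ 0.000e+00 -1.000e-03  1.579e+00] [ 0.044  0.508 -0.393  1.675  0.222  1.002  1.151]
[0.    0.    1.571] [ 0.104  0.147 -0.465  1.89   0.073  1.121  1.183]
[-0.    0.    1.57] [ 0.06   0.354 -0.435  1.979  0.197  0.847  1.088]
```

```bash
cat > kin.py <<'E'
from h import *
from scipy.optimize import least_squares
import itertools
def fk(q,p,s):
    h,L1,L2,L3,a=p; T=np.array([0,0,h]); r=R.identity(); q=np.array(q)*s
    for i,(ax,off) in enumerate(zip("zyzyzyz",[[0,0,0],[0,0,0],[a,0,L1],[0,0,0],[-a,0,L2],[0,0,0],[0,0,L3]])):
        r=r*R.from_euler(ax,q[i]); T=T+r.apply(off)
    return T,r
D=[([-0.0226,.3322,-.0647,1.4601,.0216,1.3499,-.0885],[.625,0,.2453],[.7071,.7071,0,0]),
([.044,.508,-.393,1.675,.222,1.002,1.151],[.6005,.117,.0531],[-.002,1,0,0]),
([.1044,.1474,-.4646,1.8898,.0729,1.121,1.1832],[.48,.116,.1582],[0,1,0,0]),
([.06,.354,-.435,1.979,.197,.847,1.088],[.4884,.1171,.0223],[0,1,0,0])]
best=None
for s in itertools.product([1,-1],repeat=4):
    s=[s[0],1,s[1],1,s[2],1,s[3]]
    f=least_squares(lambda p:np.concatenate([fk(q,p,s)[0]-x for q,x,_ in D]),[.3,.42,.4,.25,0])
    E=[(R.from_quat(e).inv()*fk(q,f.x,s)[1]) for q,x,e in D]
    c=f.cost+1e-2*sum((E[0].inv()*e).magnitude()**2 for e in E)
    if best is None or c<best[0]: best=(c,s,f.x,E[0],np.abs(f.fun).max())
_,S,PP,OFF,ERR=best
E
python3 -c "
from kin import *
print(best, OFF.as_rotvec())"
```

```text
(np.float64(0.0021428897499960894), [-1, 1, -1, 1, -1, 1, -1], array([-11.00774148,   0.60663899,   0.46190887, -10.78278272,
        -0.01693723]), Rotation.from_matrix(array([[-3.24176998e-06,  1.00000000e+00,  1.92611966e-05],
                            [-9.99999996e-01, -3.24343405e-06,  8.63956944e-05],
                            [ 8.63957569e-05, -1.92609164e-05,  9.99999996e-01]])), np.float64(0.04231654107547535)) [-8.29826795e-05 -5.27274693e-05 -1.57079957e+00]
```

```bash
cat >> h.py <<'E'
def ray(px,k):
    v=R.from_quat(k["orientation"]).apply([(px[0]-k["cx"])/k["fx"],-(px[1]-k["cy"])/k["fy"],-1]); return np.array(k["xyz"]),v/np.linalg.norm(v)
def tri(a,b):
    A=np.zeros((3,3));B=np.zeros(3)
    for o,v in (a,b): M=np.eye(3)-np.outer(v,v);A+=M;B+=M@o
    x=np.linalg.solve(A,B); return x,[np.linalg.norm(np.cross(x-o,v)) for o,v in (a,b)]
def look(t,cs=("scene","side")):
    rs=[]
    for c in cs:
        r=manip.tip_of(t,c)
        if not r: print(t,c,"none"); continue
        k=manip.get_calibration(c); print(t,c,round(r[0]["p"],2),np.round(r[0]["pixel"])); rs.append(ray(r[0]["pixel"],k))
    if len(rs)==2: x,e=tri(*rs); print(" ",t,x.round(4),np.round(e,4)); return x
E
python3 - <<'E'
from h import *
for c in ("scene","side"):
    im,d=manip.camera(c); cv2.imwrite(f"pics/{c}3.png",im[:,:,::-1])
    k=manip.get_calibration(c)
    for r in manip.trace("flap",c)[:1]:
        P=cloud(r["pixels"],d,k); Q=P[(P[:,2]>.2)&(P[:,2]<.3)]; c0=np.median(Q,0); n=np.linalg.svd(Q-Q.mean(0))[2][2]; n*=np.sign(n[0]);print(c,r["p"],len(Q),n.round(3))
    P=cloud(np.ones((400,640),bool),d,k); Q=P[(P[:,2]>.285)&(P[:,2]<.34)&(abs(P[:,0]-.63)<.05)&(abs(P[:,1]+.104)<.04)]
    print("ring pts",len(Q), np.percentile(Q,[5,50,95],0).round(3) if len(Q) else "")
look("ring"); look("flap_hinge")
a=cv2.imread("pics/scene3.png")[110:210,230:330]; b=cv2.imread("pics/side3.png")[100:200,260:360]
cv2.imwrite("pics/c3.png",cv2.resize(np.hstack([a,b]),(800,400),interpolation=cv2.INTER_CUBIC))
E
```

```text
scene 0.84 1986 [ 0.842 -0.076  0.535]
ring pts 148 [[ 0.613 -0.115  0.286]
 [ 0.64  -0.104  0.296]
 [ 0.651 -0.092  0.326]]
side 0.81 103 [ 0.833 -0.08   0.548]
ring pts 106 [[ 0.609 -0.115  0.286]
 [ 0.636 -0.102  0.298]
 [ 0.648 -0.086  0.326]]
ring scene 0.98 [286. 138.]
ring side 0.72 [318. 140.]
  ring [ 0.6335 -0.1075  0.3029] [0.0009 0.0009]
flap_hinge scene 0.85 [269. 181.]
flap_hinge side 0.76 [302. 166.]
  flap_hinge [ 0.6934 -0.1215  0.1735] [0.0028 0.0028]
```

View pics/c3.png

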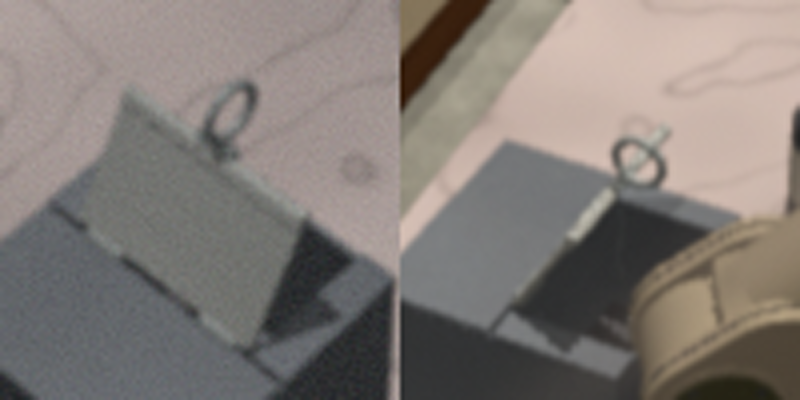

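The crop shows the ring upright on the flap's front edge in both views, at scene (286,138) and side (318,140). That gives the ring at about (0.631, -0.106, 0.303), a flap angle of about 1.0 rad and a box yaw of about -5°.

```bash
cat > plan.py <<'E'
from h import *
PSI=np.deg2rad(-5.1); RING=np.array([.631,-.1055,.303]); HK=np.array([-.158,.024,.005])
RB=R.from_euler("z",PSI)
def rows(targets,hk=HK,start=None):
    o=manip.get_obs() if start is None else start
    p0=np.array(o["position"]); r0=R.from_quat(o["ee_rot"])
    for name,hook,pitch in targets:
        r1=R.from_euler("ZY",[PSI,np.deg2rad(pitch)])*R.from_euler("y",np.pi)
        p1=np.array(hook)-r1.apply(hk)
        print(name,"TCP",p1.round(3),"row",(r0.inv().apply(p1-p0)/.05).round(2),((r0.inv()*r1).as_rotvec()/np.deg2rad(8)).round(2))
E
python3 - <<'E'
from plan import *
b=lambda x,y,z:RING+RB.apply([x,y,z])
rows([("wp1",(.57,.05,.40),15),("wp1b",(.56,-.05,.42),25),("wp2",b(-.02,-.065,.08),25),("wp3",b(0,-.065,0),25),("in",b(0,0,0),25)])
E
```

```text
wp1 TCP [0.417 0.04  0.446] row [ 1.41 -1.55 -8.47] [-0.08  1.88  0.63]
wp1b TCP [ 0.417 -0.061  0.491] row [ 1.41 -3.57 -9.38] [-0.14  3.13  0.63]
wp2 TCP [ 0.463 -0.18   0.454] row [ 0.5  -5.94 -8.64] [-0.14  3.13  0.63]
wp3 TCP [ 0.483 -0.182  0.374] row [ 0.11 -5.97 -7.04] [-0.14  3.13  0.63]
in TCP [ 0.488 -0.117  0.374] row [-0.01 -4.68 -7.04] [-0.14  3.13  0.63]
```

```bash
python3 -m pendant '[[0,0,-0.5,0,0,0,-1],[0.1,0,-1.5,0,0,0,-1],[0.3,-0.1,-2.6,0,0.2,0.1,-1],[0.6,-0.3,-3.7,0,0.6,0.2,-1],[0.9,-0.6,-4.8,0,1,0.3,-1],[1.1,-0.9,-5.9,0,1.3,0.4,-1],[1.2,-1.2,-7,0,1.6,0.5,-1],[1.3,-1.5,-8,-0.08,1.9,0.63,-1],[1.4,-1.7,-8.5,-0.08,1.9,0.63,-1],[1.4,-1.7,-8.5,-0.08,1.9,0.63,-1]]'
python3 - <<'E'
from plan import *
b=lambda x,y,z:RING+RB.apply([x,y,z])
print(manip.get_obs()["joint_pos"].round(3))
rows([("wp1b",(.56,-.05,.42),25),("wp2",b(-.02,-.065,.08),25),("wp3",b(0,-.065,0),25)])
E
```

```text
clock: 12.9
position: [0.4181, 0.0317, 0.4474]
ee_rot: [0.044, 0.99, 0.006, -0.131]
ft_force: [0.3, 0.6, -3.5]
grip_width: 0.258
grasp_force: 108.2
[ 0.224  0.054 -0.38   1.399 -0.047  1.947  1.311]
wp1b TCP [ 0.417 -0.061  0.491] row [ 0.08 -1.85 -0.89] [-0.    1.25 -0.  ]
wp2 TCP [ 0.463 -0.18   0.454] row [-1.19 -4.13 -0.46] [-0.    1.25 -0.  ]
wp3 TCP [ 0.483 -0.182  0.374] row [-1.99 -4.13  0.98] [-0.    1.25 -0.  ]
```

Run:
```python
from plan import *
b=lambda x,y,z:RING+RB.apply([x,y,z])
rows([("wp1b",(.57,-.05,.41),15),("wp2",b(-.02,-.065,.08),15),("wp3",b(0,-.065,0),15)])
```

```text
wp1b TCP [ 0.417 -0.06   0.456] row [-0.1  -1.84 -0.2 ] [-0. -0. -0.]
wp2 TCP [ 0.452 -0.179  0.429] row [-1.12 -4.13  0.09] [-0. -0. -0.]
wp3 TCP [ 0.472 -0.181  0.349] row [-1.92 -4.13  1.53] [-0. -0. -0.]
```

```bash
python3 -m pendant '[[0,-0.6,-0.1,0,0,0,-1],[-0.1,-1.5,-0.2,0,0,0,-1],[-0.2,-2.4,-0.2,0,0,0,-1],[-0.5,-3.3,-0.1,0,0,0,-1],[-0.9,-4,0,0,0,0,-1],[-1.12,-4.13,0.1,0,0,0,-1],[-1.5,-4.13,0.8,0,0,0,-1],[-1.9,-4.13,1.4,0,0,0,-1],[-1.92,-4.13,1.53,0,0,0,-1],[-1.92,-4.13,1.53,0,0,0,-1]]'
python3 - <<'E'
from plan import *
o=manip.get_obs();print(o["joint_pos"].round(3)); r=R.from_quat(o["ee_rot"]); print("hook pred",o["position"]+r.apply(HK), "euler pole",(r*R.from_euler("y",np.pi)).as_euler("ZYX",degrees=True).round(1))
for c in ("scene","side"):
    im,d=manip.camera(c); cv2.imwrite(f"pics/{c}4.png",im[:,:,::-1])
    k=manip.get_calibration(c); print(c,"expect px hook",np.round(proj(o["position"]+r.apply(HK),k)),"tip",np.round(proj(o["position"]+r.apply(HK+[0,.02,0]),k)),"ring",np.round(proj(RING,k)))
look("pole_hook");look("ring")
a=cv2.imread("pics/scene4.png")[90:190,240:340]; b=cv2.imread("pics/side4.png")[90:190,270:370]
cv2.imwrite("pics/c4.png",cv2.resize(np.hstack([a,b]),(800,400),interpolation=cv2.INTER_CUBIC))
E
```

```text
clock: 14.15
position: [0.4716, -0.1795, 0.3477]
ee_rot: [0.043, 0.99, 0.006, -0.132]
ft_force: [-0.3, -0.8, -1.7]
grip_width: 0.258
grasp_force: 108.2
[ 0.417  0.229 -0.209  1.405  0.081  1.776  1.697]
hook pred [ 0.6242401  -0.16876564  0.30141673] euler pole [-5.  15.2 -0. ]
scene expect px hook [269. 124.] tip [275. 129.] ring [287. 138.]
side expect px hook [329. 129.] tip [326. 132.] ring [319. 140.]
pole_hook scene 0.76 [268. 123.]
pole_hook side 0.72 [329. 129.]
  pole_hook [ 0.623  -0.1703  0.3012] [0.0019 0.0019]
ring scene 0.79 [288. 138.]
ring side 0.81 [320. 142.]
  ring [ 0.6285 -0.1066  0.297 ] [0.0017 0.0017]
```

View pics/c4.png

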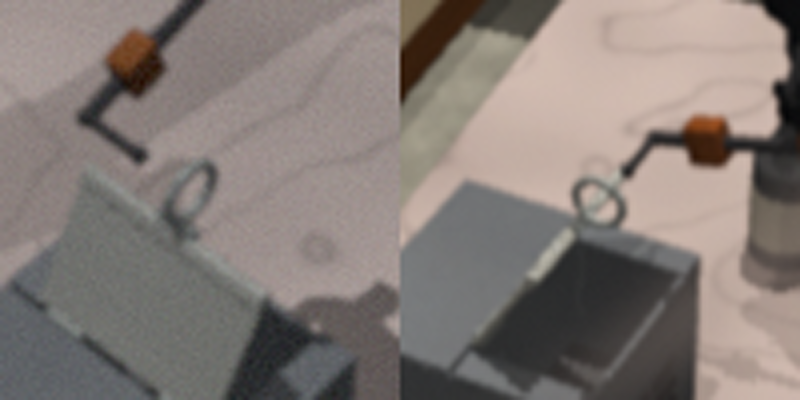

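Crop: the hook ball is just short of and lined up with the ring: scene ball (275,129) and ring (287,138), side ball (327,133) and ring (320,141). I insert along the hinge line.

```bash
python3 -m pendant '[[0,0.15,0,0,0,0,-1],[0,0.3,0,0,0,0,-1],[0,0.45,0,0,0,0,-1],[0,0.6,0,0,0,0,-1],[0,0.75,0,0,0,0,-1],[0,0.9,0,0,0,0,-1],[0,1.05,0,0,0,0,-1],[0,1.18,0,0,0,0,-1],[0,1.26,0,0,0,0,-1],[0,1.26,0,0,0,0,-1]]'
python3 - <<'E'
from plan import *
o=manip.get_obs(); r=R.from_quat(o["ee_rot"]); print("hook pred",o["position"]+r.apply(HK))
for c in ("scene","side"):
    im,d=manip.camera(c); cv2.imwrite(f"pics/{c}5.png",im[:,:,::-1])
look("pole_hook");look("ring")
a=cv2.imread("pics/scene5.png")[90:190,240:340]; b=cv2.imread("pics/side5.png")[90:190,270:370]
cv2.imwrite("pics/c5.png",cv2.resize(np.hstack([a,b]),(800,400),interpolation=cv2.INTER_CUBIC))
E
```

```text
clock: 15.7
position: [0.4774, -0.1172, 0.3474]
ee_rot: [0.044, 0.99, 0.006, -0.132]
ft_force: [0.4, 0.1, -2.9]
grip_width: 0.26
grasp_force: 108.2
hook pred [ 0.63008633 -0.10656968  0.30117312]
pole_hook scene 0.96 [287. 137.]
pole_hook side 0.59 [318. 143.]
  pole_hook [ 0.6315 -0.105   0.2976] [0.0057 0.0057]
ring scene none
ring side 0.75 [318. 140.]
```

View pics/c5.png

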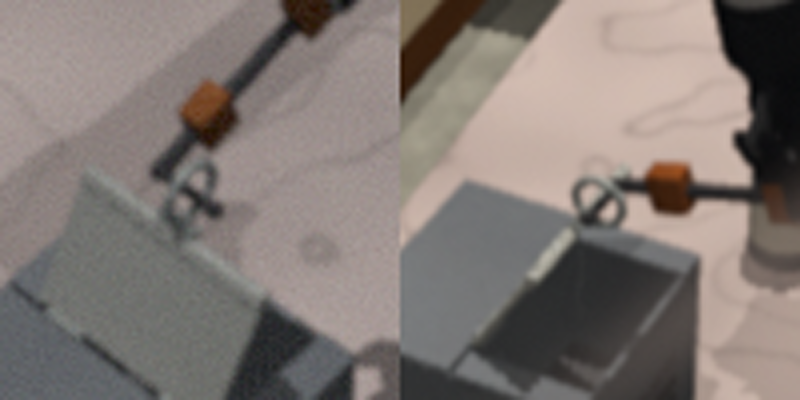

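The crop shows the arm through the ring with the ball out on the +y side: scene (290-305, 175-210 in the crop). Next I compute the closing arc.

```bash
cat >> plan.py <<'E'
HINGE=RING+RB.apply([.130*np.cos(1.01),0,-.130*np.sin(1.01)])-np.array([0.0005,0.001,0.001])
def arc(phis,r=.130,pitch=15): rows([(f"{f:.2f}",HINGE+RB.apply([-r*np.cos(f),0,r*np.sin(f)]),pitch) for f in phis])
E
python3 - <<'E'
from plan import *
print(HINGE); arc(np.arange(1.0,-.21,-.1))
E
```

```text
[ 0.69936817 -0.11264632  0.19191186]
1.00 TCP [ 0.477 -0.117  0.347] row [0.01 0.01 0.01] [-0.   -0.03  0.  ]
0.90 TCP [ 0.466 -0.116  0.339] row [0.18 0.01 0.21] [-0.   -0.03  0.  ]
0.80 TCP [ 0.456 -0.115  0.331] row [0.32 0.01 0.43] [-0.   -0.03  0.  ]
0.70 TCP [ 0.447 -0.114  0.321] row [0.44 0.01 0.66] [-0.   -0.03  0.  ]
0.60 TCP [ 0.44  -0.114  0.311] row [0.54 0.01 0.9 ] [-0.   -0.03  0.  ]
0.50 TCP [ 0.433 -0.113  0.3  ] row [0.61 0.01 1.15] [-0.   -0.03  0.  ]
0.40 TCP [ 0.427 -0.112  0.288] row [0.66 0.01 1.41] [-0.   -0.03  0.  ]
0.30 TCP [ 0.423 -0.112  0.276] row [0.68 0.01 1.66] [-0.   -0.03  0.  ]
0.20 TCP [ 0.42  -0.112  0.263] row [0.68 0.02 1.92] [-0.   -0.03  0.  ]
0.10 TCP [ 0.418 -0.112  0.251] row [0.65 0.02 2.18] [-0.   -0.03  0.  ]
0.00 TCP [ 0.417 -0.112  0.238] row [0.59 0.02 2.44] [-0.   -0.03  0.  ]
-0.10 TCP [ 0.418 -0.112  0.225] row [0.51 0.02 2.68] [-0.   -0.03  0.  ]
-0.20 TCP [ 0.42  -0.112  0.212] row [0.41 0.02 2.92] [-0.   -0.03  0.  ]
```

```bash
python3 -m pendant '[[0.09,0,0.1,0,0,0,-1],[0.18,0,0.21,0,0,0,-1],[0.25,0,0.32,0,0,0,-1],[0.32,0,0.43,0,0,0,-1],[0.38,0,0.54,0,0,0,-1],[0.44,0,0.66,0,0,0,-1],[0.49,0,0.78,0,0,0,-1],[0.54,0,0.9,0,0,0,-1],[0.58,0,1.02,0,0,0,-1],[0.61,0,1.15,0,0,0,-1]]'
python3 - <<'E'
from plan import *
o=manip.get_obs(); print(o["joint_pos"].round(3),o["ft_force"])
arc(np.arange(.5,-.21,-.1))
for c in ("scene","side"):
    im,d=manip.camera(c); k=manip.get_calibration(c)
    for r in manip.trace("flap",c)[:1]:
        P=cloud(r["pixels"],d,k); Q=P[(P[:,2]>.2)]; n=np.linalg.svd(Q-np.median(Q,0))[2][2]; n*=np.sign(n[2]);print(c,r["p"],len(Q),"theta",np.arctan2(np.hypot(n[0],n[1]),n[2]))
look("pole_hook");look("ring")
E
```

```text
clock: 17.25
position: [0.4328, -0.1135, 0.2996]
ee_rot: [0.044, 0.99, 0.006, -0.132]
ft_force: [1.0, 0.7, -2.1]
grip_width: 0.258
grasp_force: 108.3
[ 0.375  0.122 -0.253  1.629  0.039  1.66   1.6  ] [ 0.99501595  0.70740908 -2.05165859]
0.50 TCP [ 0.433 -0.113  0.3  ] row [ 0.    0.01 -0.01] [-0.01 -0.03  0.  ]
0.40 TCP [ 0.427 -0.112  0.288] row [0.05 0.01 0.25] [-0.01 -0.03  0.  ]
0.30 TCP [ 0.423 -0.112  0.276] row [0.07 0.01 0.51] [-0.01 -0.03  0.  ]
0.20 TCP [ 0.42  -0.112  0.263] row [0.07 0.01 0.77] [-0.01 -0.03  0.  ]
0.10 TCP [ 0.418 -0.112  0.251] row [0.04 0.01 1.02] [-0.01 -0.03  0.  ]
0.00 TCP [ 0.417 -0.112  0.238] row [-0.02  0.01  1.28] [-0.01 -0.03  0.  ]
-0.10 TCP [ 0.418 -0.112  0.225] row [-0.1   0.01  1.53] [-0.01 -0.03  0.  ]
-0.20 TCP [ 0.42  -0.112  0.212] row [-0.2   0.01  1.76] [-0.01 -0.03  0.  ]
scene 0.6 2201 theta 0.5913147399742806
side 0.95 664 theta 0.590787093908629
pole_hook scene 0.95 [301. 138.]
pole_hook side 0.56 [334. 159.]
  pole_hook [ 0.5815 -0.1023  0.2516] [0.0017 0.0017]
ring scene 0.9 [301. 138.]
ring side 0.86 [334. 154.]
  ring [ 0.5848 -0.1018  0.2649] [0.0044 0.0044]
```

```bash
python3 -m pendant '[[0.03,0,0.12,0,0,0,-1],[0.05,0,0.25,0,0,0,-1],[0.06,0,0.38,0,0,0,-1],[0.07,0,0.51,0,0,0,-1],[0.07,0,0.64,0,0,0,-1],[0.07,0,0.77,0,0,0,-1],[0.06,0,0.9,0,0,0,-1],[0.04,0,1.02,0,0,0,-1],[0.01,0,1.15,0,0,0,-1],[-0.02,0,1.26,0,0,0,-1]]'
python3 -m pendant '[[-0.03,0,0.04,0,0,0,-1],[-0.04,0,0.08,0,0,0,-1],[-0.05,0,0.12,0,0,0,-1],[-0.06,0,0.16,0,0,0,-1],[-0.07,0,0.2,0,0,0,-1],[-0.08,0,0.24,0,0,0,-1],[-0.09,0,0.28,0,0,0,-1],[-0.1,0,0.31,0,0,0,-1],[-0.1,0,0.34,0,0,0,-1],[-0.1,0,0.34,0,0,0,-1]]'
cat > flap.py <<'E'
from plan import *
def theta():
  for c in ("scene","side"):
    im,d=manip.camera(c); k=manip.get_calibration(c); cv2.imwrite(f"pics/{c}6.png",im[:,:,::-1])
    for r in manip.trace("flap",c)[:1]:
        P=cloud(cv2.erode(r["pixels"].astype(np.uint8),np.ones((3,3)))>0,d,k); Q=P[(P[:,2]>.185)]; n=np.linalg.svd(Q-np.median(Q,0))[2][2]; n*=np.sign(n[2])
        B=RB.inv().apply(Q-HINGE); l=np.polyfit(B[:,0],B[:,2],1)
        print(c,r["p"],len(Q),"theta",np.arctan2(n[0],n[2]).round(3),"slope",-l[0].round(4),"x range",B[:,0].min().round(3),B[:,0].max().round(3))
  look("ring")
E
python3 -c "
from flap import *
theta(); print(manip.get_obs()['joint_pos'].round(3)); arc([-.05,-.1,-.15,-.2,-.25])"
```

```text
clock: 18.9
position: [0.4175, -0.1122, 0.2384]
ee_rot: [0.044, 0.99, 0.006, -0.132]
ft_force: [0.5, -0.8, -2.3]
grip_width: 0.261
grasp_force: 108.3
clock: 20.15
position: [0.4184, -0.1124, 0.2219]
ee_rot: [0.044, 0.99, 0.005, -0.131]
ft_force: [-2.0, -1.5, 5.1]
grip_width: 0.26
grasp_force: 109.3
scene 0.75 1681 theta 0.009 slope 0.0092 x range -0.11 -0.003
side 0.81 944 theta 0.018 slope 0.0182 x range -0.117 -0.005
ring scene 0.87 [303. 149.]
ring side 0.56 [333. 175.]
  ring [ 0.5768 -0.0983  0.1985] [0.0063 0.0063]
[ 0.381  0.134 -0.255  1.779  0.044  1.497  1.596]
-0.05 TCP [ 0.417 -0.112  0.231] row [ 0.07  0.01 -0.17] [-0.01 -0.01  0.  ]
-0.10 TCP [ 0.418 -0.112  0.225] row [ 0.03  0.01 -0.05] [-0.01 -0.01  0.  ]
-0.15 TCP [ 0.418 -0.112  0.218] row [-0.02  0.01  0.07] [-0.01 -0.01  0.  ]
-0.20 TCP [ 0.42  -0.112  0.212] row [-0.07  0.01  0.19] [-0.01 -0.01  0.  ]
-0.25 TCP [ 0.421 -0.112  0.205] row [-0.13  0.01  0.3 ] [-0.01 -0.01  0.  ]
```

```bash
python3 -m pendant '[[0,0,0.02,0,0,0,-1],[-0.01,0,0.04,0,0,0,-1],[-0.02,0,0.06,0,0,0,-1],[-0.02,0,0.08,0,0,0,-1],[-0.02,0,0.1,0,0,0,-1],[-0.02,0,0.1,0,0,0,-1],[-0.02,0,0.1,0,0,0,-1],[-0.02,0,0.1,0,0,0,-1],[-0.02,0,0.1,0,0,0,-1],[-0.02,0,0.1,0,0,0,-1]]'
python3 -c "
from flap import *
theta(); o=manip.get_obs(); r=R.from_quat(o['ee_rot']); print('hook',o['position']+r.apply(HK)); look('pole_hook')
a=cv2.imread('pics/scene6.png')[100:200,240:340]; b=cv2.imread('pics/side6.png')[120:220,270:370]
cv2.imwrite('pics/c6.png',cv2.resize(np.hstack([a,b]),(800,400),interpolation=cv2.INTER_CUBIC))"
```

```text
clock: 21.7
position: [0.4178, -0.1121, 0.2161]
ee_rot: [0.044, 0.99, 0.006, -0.132]
ft_force: [2.1, 1.0, 1.7]
grip_width: 0.264
grasp_force: 109.1
scene 0.82 1794 theta 0.022 slope 0.0218 x range -0.147 -0.003
side 0.9 979 theta 0.022 slope 0.0223 x range -0.149 -0.006
ring scene 0.9 [304. 151.]
ring side 0.81 [338. 176.]
  ring [ 0.5693 -0.1051  0.1843] [0.0011 0.0011]
hook [ 0.57030828 -0.10162527  0.16982687]
pole_hook scene 0.96 [306. 155.]
pole_hook side 0.69 [332. 177.]
  pole_hook [ 0.5799 -0.0892  0.1915] [0.0007 0.0007]
```

View pics/c6.png

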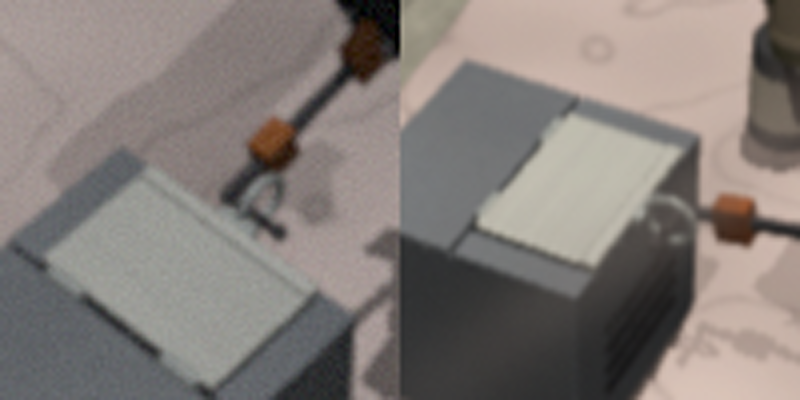

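The crop shows the flap lying flat on the roof with the hook still in the ring, at scene (265,205). I compare the flap's slope with the roof's before unhooking.

```bash
python3 -c "
from flap import *
for c in ('scene','side'):
    im,d=manip.camera(c); k=manip.get_calibration(c); P=cloud(np.ones((400,640),bool),d,k); B=RB.inv().apply(P-HINGE)
    for nm,x0,x1,y1 in (('roof',.015,.1,.09),('flap',-.095,-.015,.06)):
        Q=B[(B[:,0]>x0)&(B[:,0]<x1)&(abs(B[:,1])<y1)&(abs(B[:,2])<.03)]
        A=np.c_[Q[:,:2],np.ones(len(Q))]; print(c,nm,len(Q),np.linalg.lstsq(A,Q[:,2],rcond=None)[0].round(4))
o=manip.get_obs(); print(o['ft_force'],o['position'])
"
```

```text
scene roof 2094 [-0.0026 -0.001  -0.0002]
scene flap 1200 [-0.0062  0.0004  0.0045]
side roof 1003 [-0.0011  0.0007 -0.0003]
side flap 663 [-0.0029 -0.0031  0.0047]
[1.20604127 1.35994384 2.01683656] [ 0.41759169 -0.11218647  0.21605354]
```

The flap's slope matches the roof to about 0.003 rad, so it is shut. I raise the hook to the ring's centre and measure the pole's true pitch.

```bash
python3 -m pendant '[[0,0,-0.04,0,0,0,-1],[0,0,-0.08,0,0,0,-1],[0,0,-0.12,0,0,0,-1],[0,0,-0.16,0,0,0,-1],[0,0,-0.2,0,0,0,-1],[0,0,-0.22,0,0,0,-1],[0,0,-0.22,0,0,0,-1],[0,0,-0.22,0,0,0,-1],[0,0,-0.22,0,0,0,-1],[0,0,-0.22,0,0,0,-1]]'
python3 -c "
from flap import *
o=manip.get_obs(); r=R.from_quat(o['ee_rot']); print(o['position'],'hook',o['position']+r.apply(HK))
for c in ('scene','side'):
    im,d=manip.camera(c); k=manip.get_calibration(c)
    print(c,'pred px hook',np.round(proj(o['position']+r.apply(HK),k),1),'foregrip',np.round(proj(o['position']+r.apply(HK+[.046,-.025,0]),k),1))
    m=manip.trace('pole',c)[0]; P=cloud(cv2.erode(m['pixels'].astype(np.uint8),np.ones((2,2)))>0,d,k)
    L=r.inv().apply(P-o['position']); L=L[(abs(L[:,1]+.001)<.02)&(abs(L[:,2])<.04)]
    g=L[(L[:,0]<-.1)&(L[:,0]>-.127)]; s=L[(L[:,0]<-.04)&(L[:,0]>-.09)]; hh=L[L[:,0]<-.133]
    for n,q in (('foregrip',g),('shaft',s),('end',hh)): print(n,len(q),np.percentile(q,[5,50,95],0).round(4).tolist() if len(q)>5 else '')
look('pole_hook');look('pole_foregrip');look('ring')
"
```

```text
clock: 23.45
position: [0.4204, -0.1124, 0.2266]
ee_rot: [0.044, 0.99, 0.006, -0.132]
ft_force: [0.3, -0.2, -2.1]
grip_width: 0.259
grasp_force: 108.3
[ 0.42041521 -0.11238697  0.22664266] hook [ 0.57309761 -0.10184425  0.18036161]
scene pred px hook [303.9 154. ] foregrip [308.  136.5]
foregrip 102 [[-0.1264, -0.0048, -0.0236], [-0.1144, 0.0066, -0.0172], [-0.1017, 0.0112, 0.0047]]
shaft 40 [[-0.0867, -0.0001, -0.0084], [-0.0593, 0.0031, -0.0043], [-0.0413, 0.005, 0.001]]
end 40 [[-0.1615, -0.0006, -0.014], [-0.1506, 0.0034, -0.01], [-0.1354, 0.0088, -0.004]]
side pred px hook [336.2 177.1] foregrip [353.  173.8]
foregrip 71 [[-0.1209, 0.0005, -0.0216], [-0.1095, 0.009, -0.0111], [-0.1014, 0.0127, 0.009]]
shaft 47 [[-0.0877, 0.0005, -0.0083], [-0.0685, 0.0034, -0.0031], [-0.0444, 0.0077, 0.0036]]
end 5 
pole_hook scene 0.94 [305. 153.]
pole_hook side 0.66 [333. 175.]
  pole_hook [ 0.5789 -0.0934  0.1947] [0.0018 0.0018]
pole_foregrip scene 0.92 [306. 139.]
pole_foregrip side 0.61 [352. 173.]
  pole_foregrip [ 0.5324 -0.1275  0.1877] [0.0032 0.0032]
ring scene 0.91 [305. 150.]
ring side 0.66 [340. 176.]
  ring [ 0.563  -0.1066  0.1831] [0.0003 0.0003]
```

```bash
python3 -m pendant '[[0.04,-0.1,0,0,0,0,-1],[0.04,-0.25,0,0,0,0,-1],[0.04,-0.4,0,0,0,0,-1],[0.04,-0.55,0,0,0,0,-1],[0.04,-0.7,0,0,0,0,-1],[0.04,-0.85,0,0,0,0,-1],[0.04,-1.0,0,0,0,0,-1],[0.04,-1.15,0,0,0,0,-1],[0.04,-1.3,0,0,0,0,-1],[0.04,-1.4,0,0,0,0,-1]]'
python3 -c "
from flap import *
o=manip.get_obs(); print(o['joint_pos'].round(3),o['ft_force'])
for c in ('scene','side'):
    im,d=manip.camera(c); k=manip.get_calibration(c); P=cloud(np.ones((400,640),bool),d,k); B=RB.inv().apply(P-HINGE)
    for nm,x0,x1,y1 in (('roof',.015,.1,.09),('flap',-.095,-.015,.06)):
        Q=B[(B[:,0]>x0)&(B[:,0]<x1)&(abs(B[:,1])<y1)&(abs(B[:,2])<.03)]
        A=np.c_[Q[:,:2],np.ones(len(Q))]; print(c,nm,len(Q),np.linalg.lstsq(A,Q[:,2],rcond=None)[0].round(4))
look('pole_hook')
"
```

```text
clock: 25.2
position: [0.4122, -0.1825, 0.2272]
ee_rot: [0.044, 0.99, 0.006, -0.132]
ft_force: [-0.2, -0.3, -2.4]
grip_width: 0.256
grasp_force: 108.3
[ 0.455  0.16  -0.195  1.737  0.076  1.51   1.726] [-0.16629738 -0.30882062 -2.44448021]
scene roof 2085 [-0.0022 -0.0004 -0.0001]
scene flap 1191 [-0.003  -0.0022  0.0047]
side roof 991 [ 0.0013 -0.0015 -0.0004]
side flap 671 [-0.0026  0.0006  0.0047]
pole_hook scene none
pole_hook side 0.71 [344. 164.]
```

Run:
```python
from plan import *
o=manip.get_obs(); p0=o["position"]; r0=R.from_quat(o["ee_rot"])
for n,p,yaw,pitch in [("lift",(.415,-.18,.31),-5.1,15),("a",(.43,-.13,.32),-45,8),("b",(.47,-.03,.25),-90,4),("c",(.47,-.03,.07),-90,4),("d",(.47,-.03,.024),-90,4)]:
    r1=R.from_euler("ZY",[yaw,pitch],degrees=True)*R.from_euler("y",np.pi)
    print(n,(r0.inv().apply(np.array(p)-p0)/.05).round(2),((r0.inv()*r1).as_rotvec()/np.deg2rad(8)).round(2))
```

```text
lift [ 0.39  0.04 -1.61] [-0.   -0.03  0.  ]
a [ 0.24  1.06 -1.86] [-1.01 -0.86  4.89]
b [-0.73  3.13 -0.67] [-1.78 -1.13 10.48]
c [-1.67  3.13  2.8 ] [-1.78 -1.13 10.48]
d [-1.91  3.13  3.69] [-1.78 -1.13 10.48]
```

```bash
python3 -m pendant '[[0.2,0,-0.8,0,0,0,-1],[0.39,0.04,-1.61,0,0,0,-1],[0.35,0.2,-1.7,-0.25,-0.2,1.2,-1],[0.3,0.5,-1.8,-0.5,-0.43,2.4,-1],[0.24,0.8,-1.86,-0.75,-0.65,3.7,-1],[0.24,1.06,-1.86,-1.01,-0.86,4.89,-1],[0,1.5,-1.6,-1.2,-0.92,6.1,-1],[-0.2,2,-1.4,-1.4,-1,7.4,-1],[-0.4,2.5,-1.1,-1.6,-1.06,8.7,-1],[-0.6,2.9,-0.8,-1.7,-1.1,9.8,-1]]'
python3 - <<'E'
from plan import *
o=manip.get_obs(); p0=o["position"]; r0=R.from_quat(o["ee_rot"]);print(o["joint_pos"].round(3),o["ft_force"])
for n,p,yaw,pitch in [("b",(.47,-.03,.22),-90,4),("c",(.47,-.03,.07),-90,4),("d",(.47,-.03,.024),-90,4)]:
    r1=R.from_euler("ZY",[yaw,pitch],degrees=True)*R.from_euler("y",np.pi)
    print(n,(r0.inv().apply(np.array(p)-p0)/.05).round(2),((r0.inv()*r1).as_rotvec()/np.deg2rad(8)).round(2))
E
```

```text
clock: 26.65
position: [0.4644, -0.0397, 0.2575]
ee_rot: [0.674, 0.738, 0.026, -0.03]
ft_force: [0.6, 0.6, -2.5]
grip_width: 0.255
grasp_force: 108.7
[ 0.331  0.002 -0.287  1.818 -0.08   1.334  0.154] [ 0.61249233  0.58817288 -2.52475697]
b [0.12 0.13 0.76] [-0.06 -0.07  0.65]
c [-0.11  0.13  3.75] [-0.06 -0.07  0.65]
d [-0.19  0.13  4.67] [-0.06 -0.07  0.65]
```

```bash
python3 -m pendant '[[0.12,0.13,0.6,0,0,0.4,-1],[0.1,0.13,1.3,-0.06,-0.07,0.65,-1],[0.05,0.13,2,-0.06,-0.07,0.65,-1],[0,0.13,2.7,-0.06,-0.07,0.65,-1],[-0.06,0.13,3.3,-0.06,-0.07,0.65,-1],[-0.1,0.13,3.6,-0.06,-0.07,0.65,-1],[-0.11,0.13,3.75,-0.06,-0.07,0.65,-1],[-0.11,0.13,3.75,-0.06,-0.07,0.65,-1],[-0.11,0.13,3.75,-0.06,-0.07,0.65,-1],[-0.11,0.13,3.75,-0.06,-0.07,0.65,-1]]'
python3 - <<'E'
from plan import *
o=manip.get_obs(); p0=o["position"]
for c in ("scene","side"):
    im,d=manip.camera(c); k=manip.get_calibration(c)
    m=manip.trace('pole',c)[0]; P=cloud(m['pixels'],d,k); P=P[(abs(P[:,0]-.47)<.02)&(P[:,2]>.02)]
    print(c,m["p"],len(P))
    for y0,y1 in ((-.2,-.17),(-.165,-.14),(-.12,-.09),(-.08,0),(0,.04)):
        q=P[(P[:,1]>y0)&(P[:,1]<y1)]
        if len(q)>4: print(y0,y1,len(q),np.percentile(q[:,2],[10,50,90]).round(4))
E
```

```text
clock: 27.9
position: [0.4702, -0.0311, 0.0712]
ee_rot: [0.705, 0.708, 0.025, -0.024]
ft_force: [0.2, -0.3, -1.9]
grip_width: 0.256
grasp_force: 108.4
scene 0.79 321
-0.2 -0.17 37 [0.0654 0.0702 0.0743]
-0.165 -0.14 48 [0.0588 0.0822 0.0861]
-0.12 -0.09 38 [0.0658 0.0715 0.075 ]
-0.08 0 90 [0.0649 0.0824 0.0864]
0 0.04 34 [0.0661 0.0782 0.0858]
side 0.67 173
-0.08 0 109 [0.0795 0.0841 0.0868]
0 0.04 64 [0.0578 0.0712 0.0838]
```

```bash
python3 -m pendant '[[-0.02,0,0.3,0,0,0,-1],[-0.04,0,0.6,0,0,0,-1],[-0.07,0,0.85,0,0,0,-1],[-0.08,0,0.95,0,0,0,-1],[-0.09,0,1.02,0,0,0,-1],[-0.09,0,1.03,0,0,0,-1],[-0.09,0,1.03,0,0,0,-1],[-0.09,0,1.03,0,0,0,-0.4],[-0.09,0,1.03,0,0,0,0.2],[-0.09,0,1.03,0,0,0,1]]'
python3 -m pendant '[[0,0,0,0,0,0,1],[0,0,0,0,0,0,1],[0,0,-0.6,0,0,0,1],[0,0,-1.4,0,0,0,1],[0,0,-2.2,0,0,0,1],[0,0,-3,0,0,0,1],[0,0,-3.6,0,0,0,1],[0,0,-4,0,0,0,1],[0,0,-4,0,0,0,1],[0,0,-4,0,0,0,1]]'
python3 - <<'E'
from plan import *
for c in ("side","scene"):
    im,d=manip.camera(c); k=manip.get_calibration(c); cv2.imwrite(f"pics/{c}7.png",im[:,:,::-1])
    m=manip.trace('pole',c)[0]; P=cloud(m['pixels'],d,k); P=P[(P[:,2]>.005)&(P[:,2]<.1)]
    print(c,m["p"],np.percentile(P,[2,50,98],0).round(3).tolist())
    for y0,y1 in ((-.165,-.14),(-.08,-.04),(-.03,.0)):
        q=P[(P[:,1]>y0)&(P[:,1]<y1)]
        if len(q)>4: print(y0,y1,len(q),np.percentile(q[:,2],[50,90]).round(4))
    P=cloud(np.ones((400,640),bool),d,k); B=RB.inv().apply(P-HINGE); Q=B[(B[:,0]>-.095)&(B[:,0]<-.015)&(abs(B[:,1])<.06)&(abs(B[:,2])<.03)]
    print("flap",len(Q),np.linalg.lstsq(np.c_[Q[:,:2],np.ones(len(Q))],Q[:,2],rcond=None)[0].round(4))
E
```

```text
clock: 29.35
position: [0.4699, -0.032, 0.0187]
ee_rot: [0.705, 0.708, 0.025, -0.025]
ft_force: [-0.2, 0.2, -0.6]
grip_width: 0.714
grasp_force: 0.0
clock: 30.6
position: [0.4694, -0.0458, 0.2174]
ee_rot: [0.705, 0.708, 0.024, -0.025]
ft_force: [0.2, -0.4, 0.6]
grip_width: 1.003
grasp_force: 0.0
side 0.73 [[0.455, -0.182, 0.008], [0.465, -0.046, 0.032], [0.476, 0.007, 0.041]]
-0.165 -0.14 29 [0.0335 0.0363]
-0.08 -0.04 42 [0.0348 0.0386]
-0.03 0.0 71 [0.0351 0.0388]
flap 666 [-0.0062 -0.0047  0.0045]
scene 0.81 [[0.46, -0.17, 0.008], [0.475, -0.055, 0.03], [0.482, 0.004, 0.04]]
-0.165 -0.14 61 [0.0339 0.0384]
-0.08 -0.04 96 [0.0319 0.0389]
-0.03 0.0 103 [0.0337 0.0383]
flap 1204 [-0.0085 -0.0015  0.0044]
```

View pics/scene7.png

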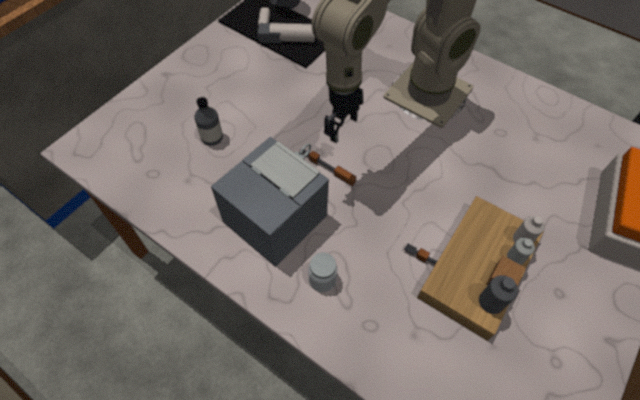

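The scene picture shows the pole flat on the bench, (310,152) to (355,180), clear of the box. The flap is shut, the prybar, jar and oil bottle are where they were, and the gripper is clear. I hand in.

```bash
python3 -c "
from workcell import manip
print(manip.hand_in())"
```

```text
the job is handed in; nothing more can be done
None
```

I pulled the flap shut with the hook in its ring, unhooked the pole and laid it flat on the bench clear of the box. Nothing else was moved, and I handed the job in at about 31 s; no verdict came back.

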